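# Fetch the sauce pot from behind the spice jars

## Robot

A 6-joint arm with a two-finger parallel gripper is mounted at the origin on the work surface. World frame = base frame: x ahead of the robot, y to its left, z up, the work surface at z = 0. Lengths are in m, angles in degrees, forces in N, time in s.
With the tool pointing down it reaches from about 0.375 to 0.9 m from the base axis. Payload 3.1 kg.
Tool frame: the origin (TCP) lies at the very end of the fingers, on their centre line; the grasp point (between the pads) lies 19 mm behind it (grip_point_offset is the distance from the TCP to the grasp point, in m); y points along the fingers, x is the direction in which the jaws open and shut, and the axes are right-handed (so a half turn about y gives the same grasp; the last joint's range is limited). The gripper opens to 87 mm and grips with 3 to 60 N. Pads are 19 mm wide; open, the fingers measure 117 mm over their backs; the gripper's body (75 mm by 190 mm) begins 51 mm behind the grasp point.
Start: joints at [-10.227, 30.224, 82.088, -0, 67.689, -10.227], TCP at [0.625, 0, 0.223] pointing down, gripper open.
Joint ranges: [-176.69, 176.69], [-43.24, 126.21], [12.49, 139.97], [-82, 262], [0, 151.66], [-163.58, 163.58]. Speed limits (degrees/s): [159.86, 159.86, 180, 180, 180, 180].

## Interface

Orientations are given as a 3x3 rotation matrix whose columns are the frame's x, y, z axes.
In Python, from rig import * gives the robot as it stands.
- The arm moves only by the tool send_rows, never from a script. Its argument "moves" is text: rows parted by semicolons, each of 5 numbers parted by spaces: the finger opening in mm, from 0 to 87, then the shift along the tool's x, y, z in mm, then the turn about the tool's y in degrees. In form: fingers dx dy dz yaw; .... A call has 1 to 20 rows; each row shifts and turns the commanded pose from where the row before left it, along the tool's axes as they then stand; what a row does not reach is not made up. A row lasts 1/12 s, in which the tool goes at most 41.7 mm and 7.16 degrees, less where a joint would pass 70% of its speed; a pose out of reach is approached as far as the arm can. A call is refused whole if a number of a shift passes 41.7 or a number of a turn 7.16, either way. A call with a gripper value outside its range is refused whole. The fingers move at their own pace and stop on an object; the grip force is fixed at half the most. Time passes only in rows, so rows that do not move let the fingers close. It gives the time, the measured TCP pose, the force and the opening at its end, in the units of the state.
- read_state(): the state, without advancing time (a new reading comes with each control period).
- capture(name): name is "scene" or "side" or "wrist"; returns a dict with "image" (480x640x3 uint8, blue, green, red), "z_map" (480x640 float32, m along the optical axis (not along the pixel's ray), 0 where there is no reading), "mtx" (3x3 intrinsics, pixels), "origin" and "rotation" of the camera in the world; the wrist camera has in their place "tool_from_camera" (4x4, takes a point from camera to tool coordinates, whose origin is the TCP and whose axes are the tool frame's). Camera axes: x right, y up, looking along -z (the intrinsics and any distortion apply to the point x, -y, -z); pixel columns grow to the right and rows downward; lengths in m; the calibration is good to about 2 mm. A picture is of the moment at which its call begins: read the wrist's pose just before it.
- hand_in(): hands the job in, once; it reports no verdict.
Trained networks look in a picture, given as the dict that the camera call returned (one of the last four; its "shot" number tells which), for a name from the list of things; names that differ only in an ending like _2 or _b are one class to them, and where a whole thing is asked for, a point or a joint stands for the part that bears it (a point fixed in the world has none). Each returns a list of dicts, best first, with "p" (0 to 1); they miss things now and then, are a little off and sometimes report something else, mostly with a low value. They report only what shows in the picture. A call takes as long as a camera call.
- search_frame(picture, name): "bbox" ([left, top, right, bottom] in pixels, round what is visible of it).
- masks_of(picture, name): "region" (480x640 bool, what is visible of it) and "bbox" ([left, top, right, bottom] in pixels, round what is visible of it).
- mark_of(picture, name): "pixel" ([row, column] in pixels: a listed point, or the origin of a listed thing).
The state is a dict: "time_s": time; "joint_positions": joint angles; "qvel": joint speeds; "tau": joint torques, N m; "position": TCP position; "tcp_rot": TCP orientation; "force": force on the tool from outside, world axes, zero at the start; "moment": the same for the moment, N m; "opening": opening from 0.0 (shut) to 1.0 (fully open).
Only numpy, scipy, OpenCV 4.12 (cv2) and the standard library are available. Lean on these libraries where they do the work, as an engineer would, in place of code of your own. Each camera call takes 0.05 s, during which the arm holds its last target. There are 200 camera calls.

## Task

Bring out the blue sauce pot that is hemmed in by the spice jars: first clear all three jars to the pale wooden board, then stand the pot in the middle of the round cork trivet, and only then put each jar back in the middle of the coaster of its own lid's colour. Keep everything upright and set it down rather than dropping it.

Things in the scene. Friction and masses are not known exactly. Their poses are not given: they have to be found in the camera images.
- jar_red: Closed spice jar, red spice inside and a pale label round it: upright cylinder 48 mm in diameter, 105 mm tall, red lid on top (lid 48 mm wide, its lowest point 88 mm up). About 0.2 kg. Loose; at the start it stands on the coaster of its own colour. Origin: centre of its underside, z up.
- jar_yellow: Closed spice jar, yellow spice inside and a pale label round it: upright cylinder 48 mm in diameter, 105 mm tall, yellow lid on top (lid 48 mm wide, its lowest point 88 mm up). About 0.2 kg. Loose; at the start it stands on the coaster of its own colour. Origin: centre of its underside, z up.
- jar_green: Closed spice jar, green spice inside and a pale label round it: upright cylinder 48 mm in diameter, 105 mm tall, green lid on top (lid 48 mm wide, its lowest point 88 mm up). About 0.2 kg. Loose; at the start it stands on the coaster of its own colour. Origin: centre of its underside, z up.
- coaster_red: Round flat red coaster, 68 mm in diameter, 4 mm thick, fixed on the stand; home of the red-lidded jar. Its rim shows around the jar. Origin: centre of its underside (10 mm above the counter), z up; turned like the stand. The three coasters lie 62 mm from the middle of the stand: one to its left, one to its right, one in front; which colour lies where varies.
- coaster_yellow: Round flat yellow coaster, 68 mm in diameter, 4 mm thick, fixed on the stand; home of the yellow-lidded jar. Its rim shows around the jar. Origin: centre of its underside (10 mm above the counter), z up; turned like the stand. The three coasters lie 62 mm from the middle of the stand: one to its left, one to its right, one in front; which colour lies where varies.
- coaster_green: Round flat green coaster, 68 mm in diameter, 4 mm thick, fixed on the stand; home of the green-lidded jar. Its rim shows around the jar. Origin: centre of its underside (10 mm above the counter), z up; turned like the stand. The three coasters lie 62 mm from the middle of the stand: one to its left, one to its right, one in front; which colour lies where varies.
- pot: Small blue stoneware sauce pot with a blue lid that stays on and a small white knob on it: straight round body 52 mm in diameter and 40 mm tall, 57 mm tall to the top of the knob, about 0.25 kg. Loose; at the start it stands in the middle of the stand, hemmed in by the three taller jars (about 12 mm from each) and the stand's back wall. Origin: centre of its underside, z up.
- stand: Brown wooden condiment stand, fixed: a board 160 mm (x) by 200 mm (y), 10 mm thick, with a back wall along its +x edge (wall's inner face at x = +44 mm, 14 mm thick, its top 45 mm above the counter); no side or front walls. Origin: on the counter, below the place where the pot stands at the start; x points to the back wall, y along it, z up.
- board: Pale wooden board, empty at the start, fixed flat on the counter: 120 mm (x) by 240 mm (y), 12 mm thick; the side area, with room for the three jars in a row along y. Origin: centre of its underside, z up.
- trivet: Round cork trivet with a terracotta rim, 77 mm in diameter, 10 mm thick, fixed on the counter, empty at the start; the pot goes on it. Origin: centre of its underside, z up.

How it is judged:
By the outcome, as a careful person would: the job done as asked, in the order asked, and still so for the second after the job is handed in, with the robot touching nothing.
It also fails if it takes over 144 s, if anything falls off the work surface, if the arm or the gripper's body presses on something with over 40 N, if the wrist force passes 120 N, or if a joint passes its speed limit or range.

## Working session

There is one attempt and no reset: what is moved stays moved. The work goes in short steps, Python scripts to look and compute and a tool call to move; the robot and the scene stay as the last step left them, time stands still between calls to the robot, and variables do not carry over. Pictures are saved under pics/ and viewed, about 12 in all and at most 16, crops included, and the job is handed in when it is done.

Besides the shell and the picture viewer there is one more tool, called after "Emit:" in YAML: its name, and indented under it one key for each argument. send_rows: Moves the arm, as the interface text tells. Its arguments: {"type":"object","properties":{"moves":{"type":"string"}},"required":["moves"]}

```bash
ls; mkdir -p pics; python3 - <<'E'
from rig import *
import cv2
s=read_state();print({k:s[k] for k in('time_s','position','tcp_rot','opening','force')})
for n in('scene','side'):
    c=capture(n);cv2.imwrite(f'pics/{n}0.png',c['image']);print(n,c['origin'],c['rotation'],c['mtx'],list(c))
E
```

```text
pics
{'time_s': 0.0, 'position': array([6.24274519e-01, 1.63394963e-04, 2.21590456e-01]), 'tcp_rot': array([[ 9.99997792e-01, -2.10027593e-03, -7.16369901e-05],
       [ 7.23908618e-05,  3.58865541e-04,  9.99999933e-01],
       [-2.10025008e-03, -9.99997730e-01,  3.59016789e-04]]), 'opening': 1.000556403663907, 'force': array([-0.38026712, -0.39325719, -0.85383302])}
scene [ 0.81379668 -0.34867044  0.74928073] [[ 0.78853747 -0.50883388  0.34539361]
 [ 0.61483991  0.6645432  -0.42468132]
 [-0.01343673  0.5472389   0.83686859]] [[444.82164695   0.         318.59835074]
 [  0.         444.82164695 225.22883242]
 [  0.           0.           1.        ]] ['image', 'z_map', 'mtx', 'origin', 'rotation', 'shot']
side [0.40178985 0.70165184 0.58196096] [[-0.98740638  0.08494975 -0.13346228]
 [-0.15740073 -0.61243175  0.77469501]
 [-0.01592639  0.78594586  0.61809017]] [[464.43273969   0.         317.46312913]
 [  0.         464.43273969 239.33999078]
 [  0.           0.           1.        ]] ['image', 'z_map', 'mtx', 'origin', 'rotation', 'shot']
```

View pics/scene0.png

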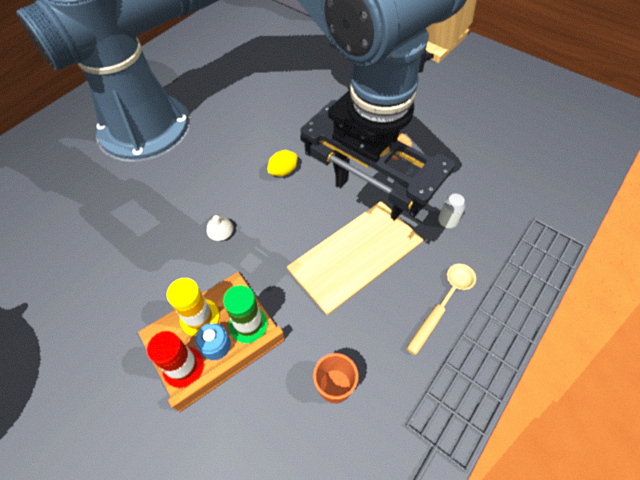

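View pics/side0.png

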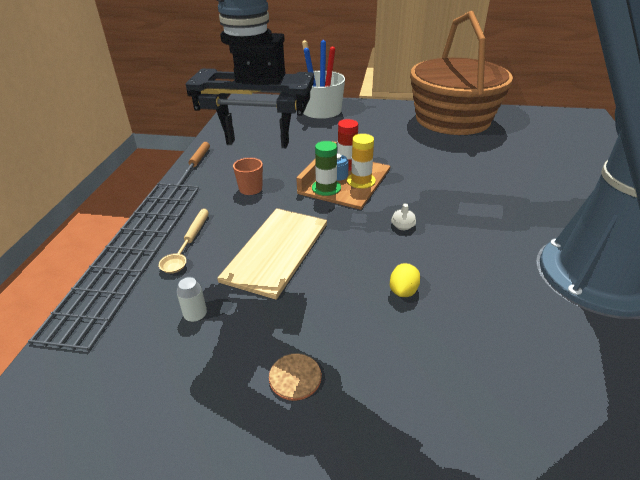

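The scene view shows the stand at about (210,340), with the red jar left, yellow in front and green right of the pot, and the board at (355,255). In the side view the trivet is at (295,377). Next I measure them.

```bash
cat > h.py <<'E'
from rig import *
import numpy as np, cv2
def world(c,st=None):
    K=c['mtx'];z=c['z_map'];v,u=np.mgrid[0:480,0:640]
    p=np.stack([(u-K[0,2])/K[0,0]*z,-(v-K[1,2])/K[1,1]*z,-z],-1)
    if 'origin' in c: R,o=c['rotation'],c['origin']
    else:
        T=np.array(c['tool_from_camera']);Rt=np.array(st['tcp_rot'])
        R=Rt@T[:3,:3];o=Rt@T[:3,3]+np.array(st['position'])
    return p@np.array(R).T+o
def pts(c,name,W,pmin=0.3):
    m=masks_of(c,name)
    if not m or m[0]['p']<pmin: return None,0
    r=m[0]['region']&(c['z_map']>0)
    return W[r],m[0]['p']
def circ(P):  # min enclosing circle, mm
    (x,y),r=cv2.minEnclosingCircle((P[:,:2]*1000).astype(np.float32)); return round(x,1),round(y,1),round(r,1)
def band(P,lo,hi): return P[(P[:,2]>lo)&(P[:,2]<hi)]
E
python3 - <<'E'
from h import *
for n in('scene','side'):
    c=capture(n);W=world(c)
    for t in('jar_red','jar_yellow','jar_green','pot','board','trivet','stand','coaster_red','coaster_yellow','coaster_green'):
        P,p=pts(c,t,W)
        if P is None: print(n,t,None);continue
        h=np.percentile(P[:,2],95);Q=band(P,h-.006,h+.004)
        b=cv2.minAreaRect((Q[:,:2]*1000).astype(np.float32))
        print(n,t,round(p,2),len(Q),'top',round(h*1000,1),'circ',circ(Q),'med',np.median(Q[:,:2],0).round(4)*1000,'rect',np.round(b[0],1),np.round(b[1],1),round(b[2],1))
E
```

```text
scene jar_red 0.95 859 top 119.9 circ (503.2, -330.3, 24.0) med [ 504.5 -330.8] rect [ 503.5 -330.2] [46.5 46.6] 51.0
scene jar_yellow 0.82 680 top 120.0 circ (461.3, -255.0, 24.0) med [ 462.6 -255.3] rect [ 462.1 -254.9] [46.7 45.6] 47.3
scene jar_green 0.79 694 top 120.2 circ (539.0, -210.4, 23.7) med [ 539.8 -211.2] rect [ 538.9 -210.4] [46.7 45.2] 9.2
scene pot 0.86 95 top 63.8 circ (520.8, -275.5, 12.9) med [ 520.7 -271.7] rect [ 521.9 -273.9] [19.6 22.4] 8.8
scene board 0.87 6884 top 14.4 circ (604.8, 17.5, 131.4) med [605.6   8.3] rect [604.2  18.7] [240.7 120.4] 76.6
scene trivet 0.4 88 top 12.6 circ (517.0, 302.4, 36.9) med [518.9 324.5] rect [528.1 306.5] [30.7 73.7] 20.0
scene stand 0.55 1214 top 45.6 circ (570.7, -285.1, 99.7) med [ 568.6 -291.1] rect [ 569.8 -284.8] [199.2  15.2] 73.4
scene coaster_red 0.91 467 top 15.6 circ (503.4, -329.2, 34.4) med [ 518.8 -331.3] rect [ 510.9 -330. ] [67.4 50.7] 88.2
scene coaster_yellow 0.58 232 top 16.2 circ (460.8, -253.3, 33.6) med [ 467.8 -239.1] rect [ 466.9 -254.4] [66.3 44. ] 79.2
scene coaster_green 0.81 410 top 16.0 circ (53
[... 343 characters left out ...]
11.1 circ (507.9, 303.2, 38.7) med [507.7 306.5] rect [508.5 304. ] [73.2 75.9] 50.2
side pot 0.82 63 top 56.2 circ (510.7, -264.4, 19.9) med [ 507.3 -263.3] rect [ 506.3 -262.9] [38.9 20.9] 71.8
side board 0.67 4941 top 13.0 circ (602.2, 22.1, 131.6) med [602.3  39.5] rect [602.1  20.1] [242.6 121.7] 76.4
side trivet 0.97 1861 top 11.0 circ (508.4, 303.4, 38.9) med [507.6 306.1] rect [508.3 303.3] [74.9 76. ] 13.4
side stand 0.63 143 top 43.3 circ (585.7, -231.7, 46.4) med [ 583.3 -222.5] rect [ 582.9 -230.9] [92.7 14.6] 74.4
side coaster_red None
side coaster_yellow 0.66 113 top 15.0 circ (458.8, -246.0, 31.2) med [ 461.6 -230.4] rect [ 458.6 -236.3] [59.1 42.9] 4.8
side coaster_green None
```

```bash
cat > go.py <<'E'
# usage: go.py x y z(mm) heading(deg): remaining shift in tool axes, from the measured pose
import sys
from h import *
s=read_state();R=np.array(s['tcp_rot']);p=np.array(s['position'])*1000
t=np.array(list(map(float,sys.argv[1:4])))
h=np.degrees(np.arctan2(R[1,0],R[0,0]))
print('t',round(s['time_s'],2),'pos',p.round(1),'head',h.round(2),'open',round(s['opening']*87,1),'F',s['force'].round(1),'tool shift',(R.T@(t-p)).round(1),'yaw',round(h-float(sys.argv[4]),2),'tilt z',R[2].round(3))
E
```

Emit:
send_rows:
  moves: "87 -6 -0.5 -16 0;87 -12 -0.8 -33 0;87 -13 -0.8 -35 0;87 -13 -0.8 -35 0;87 -13 -0.8 -35 0;87 -13 -0.8 -35 0;87 -13 -0.8 -35 0;87 -13 -0.8 -35 0;87 -12 -0.8 -33 0;80 -8 -0.5 -22 0;76 -4 0 -10 0;72 -2 0 -5.5 0;70 0 0 0 5.5;70 0 0 0 5.6;70 0 0 0 5.6;70 0 0 0 0"

```text
time_s: 2.53
position: [0.5035, -0.3278, 0.2298]
tcp_rot: [[0.958, -0.0, 0.287], [-0.287, 0.001, 0.958], [-0.0, -1.0, 0.001]]
force: [-0.1, -0.8, -0.2]
opening: 0.81
```

```bash
python3 go.py 502.3 -329.5 66 -16.7; python3 - <<'E'
from h import *
s=read_state();c=capture('wrist');cv2.imwrite('pics/w1.png',c['image']);W=world(c,s)
for t in('jar_red','jar_yellow','jar_green','pot'):
    P,p=pts(c,t,W)
    if P is None: print(t,None);continue
    h=np.percentile(P[:,2],95);Q=band(P,h-.006,h+.004);print(t,p,h,circ(Q))
E
```

```text
t 2.53 pos [ 503.5 -327.8  229.8] head -16.71 open 70.5 F [-0.1 -0.8 -0.2] tool shift [ -0.5 163.8  -2.1] yaw -0.01 tilt z [-0.    -1.     0.001]
jar_red None
jar_yellow 0.95 0.11929504172515212 (458.8, -255.3, 23.9)
jar_green 0.69 0.11937837166845303 (535.9, -210.2, 23.9)
pot 0.74 0.06384356166889148 (517.5, -272.4, 8.9)
```

Emit:
send_rows:
  moves: "70 -1 12 -2.5 0;70 0 28 0 0;70 0 32 0 0;70 0 32 0 0;70 0 26 0 0;70 0 16 0 0;70 0 10 0 0;70 0 6 0 0;70 0 1.8 0 0;70 0 0 0 0"

```text
time_s: 3.62
position: [0.5017, -0.3319, 0.0665]
tcp_rot: [[0.958, 0.001, 0.287], [-0.287, -0.001, 0.958], [0.001, -1.0, -0.0]]
force: [-0.2, 0.2, -0.1]
opening: 0.805
```

```bash
python3 go.py 501.6 -329.8 66 -16.7
```

```text
t 3.62 pos [ 501.7 -331.9   66.5] head -16.68 open 70.1 F [-0.2  0.2 -0.1] tool shift [-0.7  0.5  1.9] yaw 0.02 tilt z [ 0.001 -1.    -0.   ]
```

Emit:
send_rows:
  moves: "70 0 0 1.8 0;60 0 0 0 0;52 0 0 0 0;40 0 0 0 0;40 0 0 0 0;40 0 0 0 0;40 0 0 0 0;40 0 0 0 0;40 0 0 0 0"

```text
time_s: 4.37
position: [0.502, -0.33, 0.0666]
tcp_rot: [[0.958, 0.001, 0.287], [-0.287, -0.0, 0.958], [0.001, -1.0, -0.0]]
force: [-0.4, 0.5, 4.5]
opening: 0.548
```

```bash
python3 go.py 501.6 -329.8 66 -16.7; python3 - <<'E'
import numpy as np
c,s=np.cos(np.radians(-16.7)),np.sin(np.radians(-16.7))
# commanded-pose bookkeeping: moves between points at heading -16.7
P=dict(red=(501.6,-329.8),yel=(459.8,-254.5),grn=(537.2,-210),pot=(519.4,-270.5),b1=(585.5,-53.5),b2=(603,19.4),b3=(620.5,92.3),triv=(508.9,302.9))
for a,b in [('red','b3'),('b3','yel'),('yel','b2'),('b2','grn'),('grn','b1'),('b1','pot'),('pot','triv'),('triv','b1')]:
    d=np.subtract(P[b],P[a]);print(a,b,'dx',round(d[0]*c+d[1]*s,1),'dz',round(-d[0]*s+d[1]*c,1))
E
```

```text
t 4.37 pos [ 502.  -330.    66.6] head -16.7 open 47.7 F [-0.4  0.5  4.5] tool shift [-0.5  0.6  0.1] yaw 0.0 tilt z [ 0.001 -1.    -0.   ]
red b3 dx -7.4 dz 438.5
b3 yel dx -54.3 dz -378.4
yel b2 dx 58.5 dz 303.5
b2 grn dx 2.9 dz -238.6
grn b1 dx 1.3 dz 163.8
b1 pot dx -1.0 dz -226.8
pot triv dx -174.8 dz 546.2
triv b1 dx 175.8 dz -319.4
```

Emit:
send_rows:
  moves: "40 0 -6 0 0;40 0 -15 0 0;40 0 -25 0 0;40 0 -30 0 0;40 0 -30 0 0;40 0 -20 0 0;40 0 -10 0 0;40 0 -4 0 0"

```text
time_s: 5.03
position: [0.5022, -0.3303, 0.2078]
tcp_rot: [[0.958, 0.002, 0.287], [-0.287, -0.002, 0.958], [0.002, -1.0, -0.001]]
force: [-1.1, -0.4, -2.7]
opening: 0.548
```

Emit:
send_rows:
  moves: "40 -0.5 0 8 0;40 -0.5 0 18 0;40 -0.5 0 28 0;40 -0.5 0 34 0;40 -0.5 0 34 0;40 -0.5 0 34 0;40 -0.5 0 34 0;40 -0.5 0 34 0;40 -0.5 0 34 0;40 -0.5 0 34 0;40 -0.5 0 34 0;40 -0.5 0 34 0;40 -0.5 0 34 0;40 -0.5 0 24 0;40 -0.4 0 14 0;40 0 0 6.5 0;40 0 0 0 0;40 0 0 0 0"

```text
time_s: 6.53
position: [0.62, 0.0915, 0.2052]
tcp_rot: [[0.958, -0.002, 0.287], [-0.287, -0.001, 0.958], [-0.002, -1.0, -0.001]]
force: [-0.3, -0.6, -2.4]
opening: 0.545
```

```bash
python3 go.py 620.5 92.3 64 -16.7; python3 - <<'E'
from h import *
c=capture('scene');cv2.imwrite('pics/s2.png',c['image'])
E
```

```text
t 6.53 pos [620.   91.5 205.2] head -16.7 open 47.4 F [-0.3 -0.6 -2.4] tool shift [  0.5 141.2   1.2] yaw -0.0 tilt z [-0.002 -1.    -0.001]
```

View pics/s2.png

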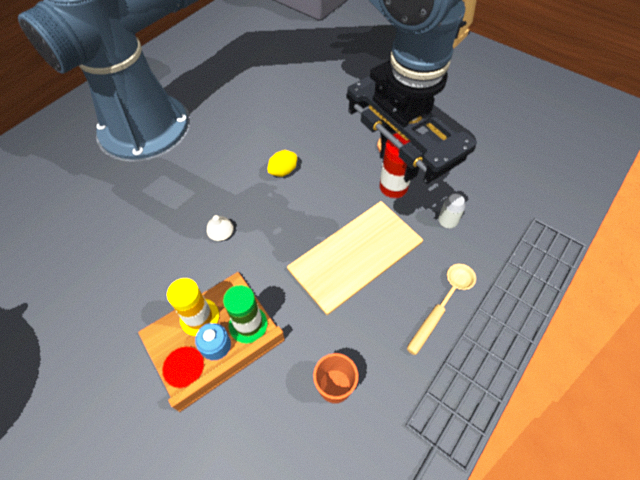

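The red jar is held upright over the board's far end, and the rest of the stand is undisturbed.

Emit:
send_rows:
  moves: "40 0 10 0 0;40 0 25 0 0;40 0 32 0 0;40 0 32 0 0;40 0 22 0 0;40 0 11 0 0;40 0 5 0 0;40 0 2 0 0;40 0 0.7 0 0;40 0 0.7 0 0;40 0 0.7 0 0;40 0 0 0 0"

```text
time_s: 7.58
position: [0.6215, 0.0923, 0.0662]
tcp_rot: [[0.958, 0.002, 0.287], [-0.287, -0.0, 0.958], [0.002, -1.0, 0.001]]
force: [0.5, -0.5, -1.9]
opening: 0.543
```

Still hanging; lower in small steps.

Emit:
send_rows:
  moves: "40 0 0.5 0 0;40 0 0.5 0 0;40 0 0.5 0 0;40 0 0 0 0"

```text
time_s: 7.92
position: [0.6211, 0.0924, 0.0646]
tcp_rot: [[0.958, 0.001, 0.287], [-0.287, 0.0, 0.958], [0.001, -1.0, 0.0]]
force: [-0.8, 0.1, 4.9]
opening: 0.55
```

Emit:
send_rows:
  moves: "52 0 0 0 0;58 0 0 0 0;64 0 0 0 0;66 0 0 0 0;66 0 0 0 0;66 0 -8 0 0;66 0 -20 0 0;66 0 -32 0 0;66 0 -32 0 0;66 0 -27 0 0;66 0 -16 0 0;66 0 -7 0 0;66 -2 0 -8 0;66 -4 0 -20 0;66 -5 0 -34 0;66 -5 0 -36 0;66 -5 0 -36 0;66 -5 0 -36 0;66 -5 0 -36 0;66 -5 0 -36 0"

```text
time_s: 9.58
position: [0.5141, -0.1302, 0.2039]
tcp_rot: [[0.958, -0.004, 0.287], [-0.287, 0.001, 0.958], [-0.004, -1.0, 0.0]]
force: [0.2, -0.4, 0.1]
opening: 0.758
```

Emit:
send_rows:
  moves: "66 -5 0 -36 0;66 -5 0 -36 0;66 -4 0 -30 0;66 -2.3 0 -20 0;66 -2 0 -10 0;66 0 0 -4.4 0;66 0 0 0 0;66 0 0 0 0"

```text
time_s: 10.25
position: [0.4598, -0.2535, 0.205]
tcp_rot: [[0.958, -0.001, 0.287], [-0.287, 0.002, 0.958], [-0.001, -1.0, 0.001]]
force: [0.7, -0.0, 0.4]
opening: 0.754
```

```bash
python3 go.py 459.8 -254.5 66.6 -16.7; python3 - <<'E'
from h import *
s=read_state();c=capture('scene');W=world(c)
for t in('jar_red','jar_yellow','jar_green','pot'):
    P,p=pts(c,t,W)
    if P is None: print(t,None);continue
    h=np.percentile(P[:,2],95);Q=band(P,h-.006,h+.004);print(t,p,h,circ(Q))
E
```

```text
t 10.25 pos [ 459.8 -253.5  205. ] head -16.68 open 65.6 F [ 0.7 -0.   0.4] tool shift [  0.5 138.4  -1.2] yaw 0.02 tilt z [-0.001 -1.     0.001]
jar_red 0.7 0.11870729969695157 (621.6, 91.7, 25.0)
jar_yellow 0.94 0.11980663382388014 (464.3, -255.7, 23.0)
jar_green 0.74 0.12017802279073679 (538.7, -209.6, 23.8)
pot 0.84 0.063862617130328 (521.6, -270.5, 20.0)
```

Emit:
send_rows:
  moves: "66 0 10 -0.5 0;66 0 25 0 0;66 0 32 0 0;66 0 32 0 0;66 0 23 0 0;66 0 11 0 0;66 0 5 0 0;66 0 1.5 0 0;60 0 0 0 0;52 0 0 0 0;40 0 0 0 0;40 0 0 0 0;40 0 0 0 0;40 0 0 0 0;40 0 0 0 0;40 0 0 0 0"

```text
time_s: 11.83
position: [0.4603, -0.2554, 0.067]
tcp_rot: [[0.958, 0.001, 0.287], [-0.287, -0.001, 0.958], [0.002, -1.0, -0.001]]
force: [-1.2, 0.4, 6.5]
opening: 0.547
```

```bash
python3 go.py 459.8 -254.5 66.6 -16.7
```

```text
t 11.83 pos [ 460.3 -255.4   67. ] head -16.7 open 47.6 F [-1.2  0.4  6.5] tool shift [-0.7  0.4  0.7] yaw -0.0 tilt z [ 0.002 -1.    -0.001]
```

Emit:
send_rows:
  moves: "40 0 -6 0 0;40 0 -15 0 0;40 0 -25 0 0;40 0 -30 0 0;40 0 -30 0 0;40 0 -20 0 0;40 0 -10 0 0;40 0 -4 0 0;40 1.5 0 8 0;40 3.5 0 18 0;40 5.5 0 28 0;40 6.5 0 34 0;40 6.5 0 34 0;40 6.5 0 34 0;40 6.5 0 34 0;40 6.5 0 34 0;40 6.5 0 34 0;40 4.5 0 24 0;40 2.5 0 14 0;40 2 0 8 0"

```text
time_s: 13.5
position: [0.6025, 0.0217, 0.2039]
tcp_rot: [[0.959, -0.004, 0.285], [-0.285, 0.001, 0.959], [-0.004, -1.0, -0.0]]
force: [-0.4, -0.3, -1.3]
opening: 0.544
```

Emit:
send_rows:
  moves: "40 0 0 0 0;40 0 10 0 0;40 0 25 0 0;40 0 32 0 0;40 0 32 0 0;40 0 22 0 0;40 0 11 0 0;40 0 5 0 0;40 0 2 0 0;40 0 0.7 0 0;40 0 0.7 0 0;40 0 0.7 0 0;40 0 0.5 0 0;40 0 0 0 0"

```text
time_s: 14.67
position: [0.6037, 0.0194, 0.0652]
tcp_rot: [[0.958, 0.001, 0.287], [-0.287, -0.0, 0.958], [0.001, -1.0, 0.0]]
force: [0.1, -0.0, -1.7]
opening: 0.543
```

Emit:
send_rows:
  moves: "40 0 0.5 0 0;40 0 0.5 0 0;40 0 0 0 0"

```text
time_s: 14.92
position: [0.6037, 0.0194, 0.065]
tcp_rot: [[0.958, 0.001, 0.287], [-0.287, -0.0, 0.958], [0.001, -1.0, 0.0]]
force: [-0.9, 0.8, 5.6]
opening: 0.547
```

Emit:
send_rows:
  moves: "52 0 0 0 0;58 0 0 0 0;64 0 0 0 0;66 0 0 0 0;66 0 0 0 0;66 0 -8 0 0;66 0 -20 0 0;66 0 -32 0 0;66 0 -32 0 0;66 0 -27 0 0;66 0 -16 0 0;66 0 -7.6 0 0;66 0 0 -10 0;66 0.3 0 -22 0;66 0.5 0 -34 0;66 0.5 0 -36 0;66 0.5 0 -36 0;66 0.5 0 -36 0;66 0.5 0 -30 0;66 0.1 0 -20 0"

```text
time_s: 16.58
position: [0.5393, -0.1991, 0.2042]
tcp_rot: [[0.957, -0.003, 0.29], [-0.29, 0.001, 0.957], [-0.003, -1.0, -0.0]]
force: [0.7, 0.3, -0.3]
opening: 0.759
```

Emit:
send_rows:
  moves: "66 0 0 -10 0;66 0 0 -4.6 0;66 0 0 0 0;66 0 0 0 0"

```text
time_s: 16.92
position: [0.5372, -0.209, 0.2054]
tcp_rot: [[0.958, -0.001, 0.287], [-0.287, 0.001, 0.958], [-0.001, -1.0, 0.001]]
force: [-0.0, 0.1, 0.0]
opening: 0.758
```

```bash
python3 go.py 537.2 -210 66.6 -16.7; python3 - <<'E'
from h import *
s=read_state();c=capture('scene');W=world(c)
for t in('jar_red','jar_yellow','jar_green','pot'):
    P,p=pts(c,t,W)
    if P is None: print(t,None);continue
    h=np.percentile(P[:,2],95);Q=band(P,h-.006,h+.004);print(t,p,h,circ(Q))
E
```

```text
t 16.92 pos [ 537.2 -209.   205.4] head -16.68 open 66.0 F [-0.   0.1  0. ] tool shift [  0.5 138.8  -1.1] yaw 0.02 tilt z [-0.001 -1.     0.001]
jar_red 0.78 0.11856525924638454 (621.8, 91.3, 24.1)
jar_yellow 0.59 0.11844670347646061 (604.7, 19.5, 24.0)
jar_green 0.6 0.1190233514769983 (552.2, -214.2, 18.7)
pot 0.57 0.0639971943713499 (521.8, -269.0, 11.4)
```

Emit:
send_rows:
  moves: "66 0 10 0 0;66 0 25 0 0;66 0 32 0 0;66 0 32 0 0;66 0 23 0 0;66 0 11 0 0;66 0 5 0 0;66 0 2 0 0;60 0 0 0 0;52 0 0 0 0;40 0 0 0 0;40 0 0 0 0;40 0 0 0 0;40 0 0 0 0;40 0 0 0 0;40 0 0 0 0"

```text
time_s: 18.5
position: [0.5379, -0.2104, 0.0673]
tcp_rot: [[0.958, 0.001, 0.287], [-0.287, -0.001, 0.958], [0.002, -1.0, -0.0]]
force: [-1.8, -0.6, 5.4]
opening: 0.546
```

```bash
python3 go.py 537.2 -210 66.6 -16.7
```

```text
t 18.5 pos [ 537.9 -210.4   67.3] head -16.7 open 47.5 F [-1.8 -0.6  5.4] tool shift [-0.8  0.7  0.1] yaw 0.0 tilt z [ 0.002 -1.    -0.   ]
```

Emit:
send_rows:
  moves: "40 0 -6 0 0;40 0 -15 0 0;40 0 -25 0 0;40 0 -30 0 0;40 0 -30 0 0;40 0 -20 0 0;40 0 -10 0 0;40 0 -4 0 0;40 0 0 10 0;40 0.3 0 22 0;40 0.5 0 34 0;40 0.5 0 34 0;40 0 0 30 0;40 0 0 20 0;40 0 0 10 0;40 0 0 3.8 0"

```text
time_s: 19.83
position: [0.5849, -0.051, 0.2041]
tcp_rot: [[0.959, -0.004, 0.285], [-0.285, 0.001, 0.959], [-0.004, -1.0, 0.0]]
force: [-0.7, -1.2, -2.1]
opening: 0.545
```

Emit:
send_rows:
  moves: "40 0 0 0 0;40 0 10 0 0;40 0 25 0 0;40 0 32 0 0;40 0 32 0 0;40 0 22 0 0;40 0 11 0 0;40 0 5 0 0;40 0 2 0 0;40 0 0.7 0 0;40 0 0.7 0 0;40 0 0.7 0 0;40 0 0.5 0 0;40 0 0.5 0 0;40 0 0 0 0"

```text
time_s: 21.08
position: [0.5865, -0.0537, 0.0653]
tcp_rot: [[0.958, 0.002, 0.287], [-0.287, -0.001, 0.958], [0.002, -1.0, -0.0]]
force: [-0.7, -0.0, 4.9]
opening: 0.546
```

Emit:
send_rows:
  moves: "52 0 0 0 0;58 0 0 0 0;64 0 0 0 0;66 0 0 0 0;66 0 0 0 0;66 0 -8 0 0;66 0 -20 0 0;66 0 -32 0 0;66 0 -32 0 0;66 0 -27 0 0;66 0 -16 0 0;66 0 -7.1 0 0;70 0 0 -10 0;70 -0.2 0 -22 0;70 -0.2 0 -34 0;70 -0.2 0 -34 0;70 -0.2 0 -34 0;70 -0.2 0 -34 0;70 0 0 -28 0;70 0 0 -18 0"

```text
time_s: 22.75
position: [0.521, -0.2612, 0.2041]
tcp_rot: [[0.957, -0.003, 0.29], [-0.29, 0.001, 0.957], [-0.003, -1.0, -0.0]]
force: [0.0, 0.2, 0.4]
opening: 0.802
```

Emit:
send_rows:
  moves: "70 0 0 -9 0;70 0 0 -3.8 -6;70 0 0 0 -7;70 0 0 0 -7;70 0 0 0 -7;70 0 0 0 -7;70 0 0 0 -7;70 0 0 0 -7;70 0 0 0 -7;70 0 0 0 -7;70 0 0 0 -7;70 0 0 0 -7;70 0 0 0 -7;70 0 0 0 -7;70 0 0 0 0;70 0 0 0 0"

```text
time_s: 24.08
position: [0.5191, -0.2697, 0.205]
tcp_rot: [[0.29, -0.002, -0.957], [0.957, 0.002, 0.29], [0.001, -1.0, 0.002]]
force: [0.5, 0.5, -0.6]
opening: 0.805
```

```bash
python3 go.py 519.4 -270.5 14 73.3; python3 - <<'E'
from h import *
s=read_state()
for n in ('scene','wrist'):
  c=capture(n);W=world(c,s);cv2.imwrite(f'pics/{n}5.png',c['image'])
  for t in('jar_red','jar_yellow','jar_green','pot','coaster_red','coaster_yellow','coaster_green','board'):
    P,p=pts(c,t,W)
    if P is None: print(n,t,None);continue
    h=np.percentile(P[:,2],95);Q=band(P,h-.006,h+.004);print(n,t,round(p,2),h.round(4),circ(Q), [circ(band(P,.03,.051)),circ(band(P,.057,.08))] if t=='pot' else '')
E
```

```text
t 24.08 pos [ 519.1 -269.7  205. ] head 73.14 open 70.0 F [ 0.5  0.5 -0.6] tool shift [ -0.9 191.   -1. ] yaw -0.16 tilt z [ 0.001 -1.     0.002]
scene jar_red 0.88 0.1187 (621.8, 91.3, 24.3) 
scene jar_yellow 0.55 0.1186 (605.1, 19.4, 24.0) 
scene jar_green 0.59 0.1186 (586.4, -53.8, 24.8) 
scene pot 0.76 0.0637 (522.7, -272.2, 20.7) [(520.4, -271.9, 26.1), (522.7, -272.2, 20.7)]
scene coaster_red 0.75 0.0157 (502.7, -330.0, 34.2) 
scene coaster_yellow 0.81 0.0158 (461.8, -253.0, 34.4) 
scene coaster_green 0.71 0.0158 (537.9, -210.7, 35.0) 
scene board 0.6 0.0143 (605.6, 16.4, 130.8) 
wrist jar_red None
wrist jar_yellow 0.6 0.0643 (584.7, 5.6, 7.2) 
wrist jar_green 0.78 0.1159 (585.1, -53.7, 24.4) 
wrist pot 0.6 0.0628 (516.8, -271.5, 8.9) [(516.7, -271.2, 25.9), (516.8, -271.5, 8.9)]
wrist coaster_red 0.83 0.0135 (500.4, -328.8, 34.5) 
wrist coaster_yellow 0.65 0.0137 (458.3, -252.6, 34.2) 
wrist coaster_green 0.64 0.0135 (535.7, -210.4, 34.6) 
wrist board 0.56 0.0115 (589.7, -27.8, 92.8)
```

View pics/scene5.png

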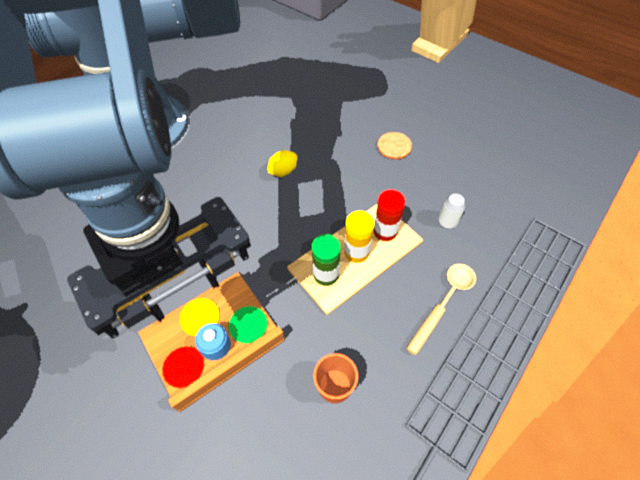

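View pics/wrist5.png

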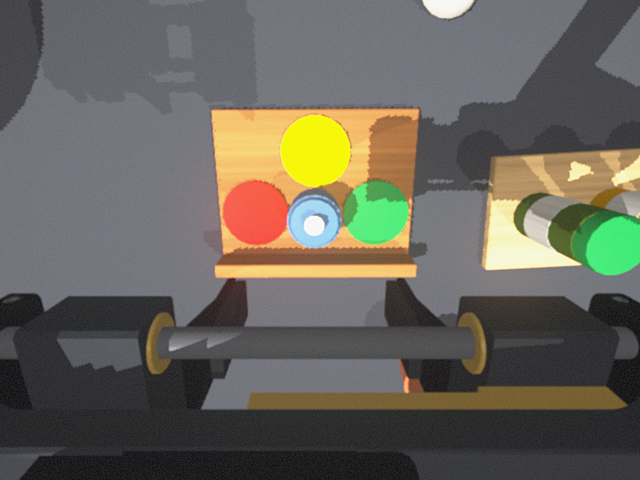

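The scene view shows all three jars standing on the board at (326,260), (359,235) and (390,213), the coasters bare, the pot at (212,340), and the trivet visible at (395,145). The wrist view confirms clear room beside the pot for the fingers.

Emit:
send_rows:
  moves: "70 -0.4 10 0 0;70 0 25 0 0;70 0 34 0 0;70 0 38 0 0;70 0 34 0 0;70 0 24 0 0;70 0 12 0 0;70 0 6 0 0;70 0 3 0 0;70 0 1.6 0 0;70 0 0 0 0"

```text
time_s: 25.9
position: [0.5203, -0.2715, 0.0195]
tcp_rot: [[0.287, 0.002, -0.958], [0.958, -0.002, 0.287], [-0.001, -1.0, -0.002]]
force: [0.2, 0.9, 0.9]
opening: 0.803
```

```bash
python3 go.py 519 -270.8 19 73.3; python3 - <<'E'
from h import *
c=capture('side');W=world(c);P,p=pts(c,'trivet',W);Q=band(P,.006,.015);print('side',circ(Q))
c=capture('scene');W=world(c);P,p=pts(c,'trivet',W);print(p,P[:,2].max() if P is not None else 0);Q=band(P,.006,.018);print('scene',circ(Q))
E
```

```text
t 25.9 pos [ 520.3 -271.5   19.5] head 73.31 open 69.9 F [0.2 0.9 0.9] tool shift [0.3 0.5 1.5] yaw 0.01 tilt z [-0.001 -1.    -0.002]
side (508.9, 302.7, 39.1)
0.77 0.01517564898991719
scene (510.7, 300.8, 39.1)
```

Emit:
send_rows:
  moves: "66 0 0 0.7 0;60 0 0 0 0;54 0 0 0 0;44 0 0 0 0;44 0 0 0 0;44 0 0 0 0;44 0 0 0 0;44 0 0 0 0;44 0 0 0 0"

```text
time_s: 26.85
position: [0.5189, -0.2708, 0.0186]
tcp_rot: [[0.287, 0.0, -0.958], [0.958, -0.0, 0.287], [-0.0, -1.0, -0.0]]
force: [-0.2, 0.0, 2.7]
opening: 0.586
```

Emit:
send_rows:
  moves: "44 0 -2 0 0;44 0 -5 0 0;44 0 -15 0 0;44 0 -25 0 0;44 0 -34 0 0;44 0 -34 0 0;44 0 -27 0 0;44 0 -15 0 0;44 0 -8 0 0;44 0 0 0 0"

```text
time_s: 27.68
position: [0.5195, -0.271, 0.1853]
tcp_rot: [[0.287, 0.003, -0.958], [0.958, -0.002, 0.287], [-0.001, -1.0, -0.003]]
force: [-0.3, 0.4, -2.5]
opening: 0.589
```

```bash
python3 go.py 509.5 301.9 19 73.3
```

```text
t 27.68 pos [ 519.5 -271.   185.3] head 73.31 open 51.2 F [-0.3  0.4 -2.5] tool shift [546.1 165.1 174.7] yaw 0.01 tilt z [-0.001 -1.    -0.003]
```

Emit:
send_rows:
  moves: "44 8 0 2.5 0;44 18 0 5.5 0;44 28 0 9 0;44 34 0 10.85 0;44 34 0 10.85 0;44 34 0 10.85 0;44 34 0 10.85 0;44 34 0 10.85 0;44 34 0 10.85 0;44 34 0 10.85 0;44 34 0 10.85 0;44 34 0 10.85 0;44 34 0 10.85 0;44 34 0 10.85 0;44 34 0 10.85 0;44 34 0 10.85 0;44 28 0 9 0;44 14 0 4.5 0;44 6 0 2 0;44 2.5 0 1 0"

```text
time_s: 29.35
position: [0.5074, 0.3033, 0.1819]
tcp_rot: [[0.286, -0.003, -0.958], [0.958, -0.002, 0.286], [-0.002, -1.0, 0.002]]
force: [-0.7, 0.5, -1.6]
opening: 0.591
```

Emit:
send_rows:
  moves: "44 0 0 0 0;44 0 10 0 0;44 0 25 0 0;44 0 32 0 0;44 0 32 0 0;44 0 25 0 0;44 0 12 0 0;44 0 6 0 0;44 0 0 0 0"

```text
time_s: 30.1
position: [0.5084, 0.3018, 0.0403]
tcp_rot: [[0.289, -0.002, -0.957], [0.957, -0.001, 0.289], [-0.002, -1.0, 0.002]]
force: [0.4, -0.5, -1.5]
opening: 0.585
```

```bash
python3 go.py 509.5 301.9 19 73.3
```

```text
t 30.1 pos [508.4 301.8  40.3] head 73.22 open 50.9 F [ 0.4 -0.5 -1.5] tool shift [ 0.5 21.3 -1. ] yaw -0.08 tilt z [-0.002 -1.     0.002]
```

Emit:
send_rows:
  moves: "44 0.3 7 -0.5 0;44 0 6 0 0;44 0 4 0 0;44 0 2 0 0;44 0 1 0 0;44 0 0.7 0 0;44 0 0.7 0 0;44 0 0.7 0 0;44 0 0 0 0"

```text
time_s: 30.85
position: [0.5093, 0.3032, 0.0194]
tcp_rot: [[0.287, 0.0, -0.958], [0.958, 0.0, 0.287], [0.0, -1.0, -0.0]]
force: [0.6, 0.1, -2.1]
opening: 0.586
```

Emit:
send_rows:
  moves: "44 0 0.5 0 0;44 0 0.5 0 0;44 0 0.5 0 0;44 0 0 0 0"

```text
time_s: 31.18
position: [0.5094, 0.3032, 0.0186]
tcp_rot: [[0.287, 0.0, -0.958], [0.958, 0.0, 0.287], [0.0, -1.0, -0.0]]
force: [-0.6, 0.2, 3.7]
opening: 0.591
```

Emit:
send_rows:
  moves: "54 0 0 0 0;60 0 0 0 0;66 0 0 0 0;68 0 0 0 0;68 0 0 0 0;68 0 -8 0 0;68 0 -22 0 0;68 0 -34 0 0;68 0 -36 0 0;68 0 -36 0 0;66 0 -30 0 0;66 0 -16 0 7;66 0 -6 0 7;66 0 0 0 7;66 0 0 0 7;66 0 0 0 7;66 0 0 0 7;66 0 0 0 7;66 0 0 0 7;66 0 0 0 7"

```text
time_s: 32.85
position: [0.509, 0.3031, 0.2064]
tcp_rot: [[0.985, 0.0, -0.173], [0.173, 0.0, 0.985], [0.0, -1.0, 0.0]]
force: [0.3, -0.4, 0.4]
opening: 0.759
```

Emit:
send_rows:
  moves: "66 0 0 0 7;66 0 0 0 7;66 0 0 0 7;66 0 0 0 6;66 0 0 0 0;66 0 0 0 0"

```text
time_s: 33.35
position: [0.5091, 0.3031, 0.2062]
tcp_rot: [[0.959, 0.0, 0.285], [-0.285, 0.0, 0.959], [0.0, -1.0, 0.0]]
force: [-0.1, 0.8, -0.5]
opening: 0.763
```

```bash
python3 go.py 586 -53.6 206.6 -16.7;python3 - <<'E'
from h import *
s=read_state()
for n in ('side','scene','wrist'):
  c=capture(n);W=world(c,s);cv2.imwrite(f'pics/{n}6.png',c['image'])
  P,p=pts(c,'trivet',W)
  if P is not None: print(n,'trivet',circ(band(P,.006,.016)))
  P,p=pts(c,'pot',W)
  if P is not None: print(n,'pot',P[:,2].max(),circ(band(P,.025,.052)),'knob',circ(band(P,.058,.07)))
E
```

```text
t 33.35 pos [509.1 303.1 206.2] head -16.54 open 66.4 F [-0.1  0.8 -0.5] tool shift [ 175.2   -0.4 -320. ] yaw 0.16 tilt z [ 0. -1.  0.]
side trivet (508.7, 304.4, 38.2)
side pot 0.06688751355809552 (508.4, 305.1, 26.7) knob (510.3, 303.7, 10.0)
scene trivet (511.3, 298.8, 37.9)
scene pot 0.0682018506548453 (512.1, 299.8, 25.6) knob (515.7, 298.1, 20.4)
wrist trivet (508.2, 300.8, 38.5)
wrist pot 0.06709905931975085 (508.5, 303.0, 25.7) knob (508.5, 302.7, 8.9)
```

View pics/side6.png

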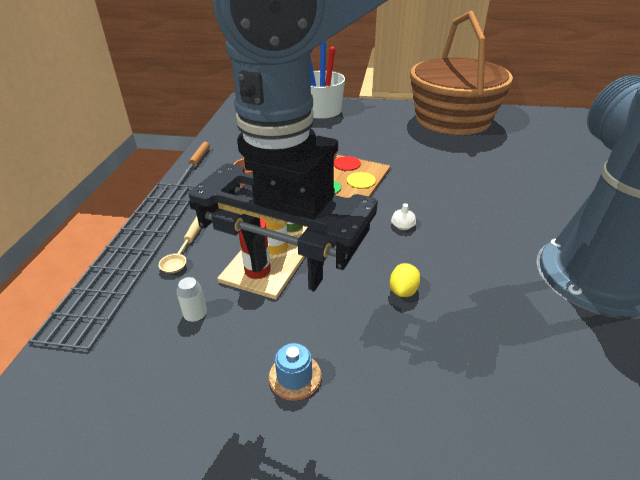

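The side view shows the pot upright on the trivet at (293,370), centred within about 1–2 mm. Next the jars go back, green first.

Emit:
send_rows:
  moves: "66 4.4 0 -8 0.16;66 9.9 0 -18 0;66 15.3 0 -28 0;66 17.5 0 -32 0;66 17.5 0 -32 0;66 17.5 0 -32 0;66 17.5 0 -32 0;66 17.5 0 -32 0;66 17.5 0 -32 0;66 17.5 0 -32 0;66 13.1 0 -24 0;66 6.6 0 -12 0;66 3.3 0 -6 0;66 0 0 0 0;66 0 0 0 0"

```text
time_s: 35.05
position: [0.5835, -0.0529, 0.2057]
tcp_rot: [[0.957, -0.001, 0.29], [-0.29, 0.001, 0.957], [-0.001, -1.0, 0.001]]
force: [-0.6, -0.3, 0.8]
opening: 0.763
```

```bash
python3 go.py 586 -53.6 65 -16.7
```

```text
t 35.05 pos [583.5 -52.9 205.7] head -16.85 open 66.4 F [-0.6 -0.3  0.8] tool shift [  2.8 140.7  -0. ] yaw -0.15 tilt z [-0.001 -1.     0.001]
```

Emit:
send_rows:
  moves: "66 2 10 -0.3 -0.15;66 0 25 0 0;66 0 32 0 0;66 0 32 0 0;66 0 23 0 0;66 0 11 0 0;66 0 5 0 0;66 0 2.3 0 0;66 0 0 0 0;66 0 0 0 0"

```text
time_s: 35.88
position: [0.587, -0.0548, 0.0668]
tcp_rot: [[0.958, 0.003, 0.287], [-0.287, -0.001, 0.958], [0.003, -1.0, 0.0]]
force: [0.5, -0.2, 0.2]
opening: 0.763
```

```bash
python3 go.py 586 -53.6 65 -16.7
```

```text
t 35.88 pos [587.  -54.8  66.8] head -16.68 open 66.4 F [ 0.5 -0.2  0.2] tool shift [-1.3  1.8  0.8] yaw 0.02 tilt z [ 0.003 -1.     0.   ]
```

Emit:
send_rows:
  moves: "60 0 0 1 0;52 0 0 0 0;40 0 0 0 0;40 0 0 0 0;40 0 0 0 0;40 0 0 0 0;40 0 0 0 0;40 0 0 0 0;40 0 -6 0 0;40 0 -15 0 0;40 0 -25 0 0;40 0 -30 0 0;40 0 -30 0 0;40 0 -20 0 0;40 0 -10 0 0;40 0 -4 0 0;40 0 0 0 0"

```text
time_s: 37.3
position: [0.586, -0.0538, 0.2056]
tcp_rot: [[0.958, 0.0, 0.288], [-0.288, 0.0, 0.958], [0.0, -1.0, 0.0]]
force: [0.5, -0.7, -1.5]
opening: 0.547
```

```bash
python3 go.py 537.0 -210.3 66.6 -16.7
```

```text
t 37.3 pos [586.  -53.8 205.6] head -16.71 open 47.5 F [ 0.5 -0.7 -1.5] tool shift [  -1.9  139.  -164. ] yaw -0.01 tilt z [ 0. -1.  0.]
```

Emit:
send_rows:
  moves: "40 0 0 -10 0;40 -0.3 0 -22 0;40 -0.4 0 -34 0;40 -0.4 0 -34 0;40 -0.4 0 -30 0;40 0 0 -20 0;40 0 0 -10 0;40 0 0 -4 0;40 0 0 0 0;40 0 10 0 0;40 0 25 0 0;40 0 32 0 0;40 0 32 0 0;40 0 20 0 0;40 0 10 0 0;40 0 4 0 0;40 0 0 0 0;40 0 0 0 0"

```text
time_s: 38.8
position: [0.5386, -0.2104, 0.0733]
tcp_rot: [[0.958, 0.002, 0.287], [-0.287, -0.001, 0.958], [0.002, -1.0, -0.0]]
force: [1.7, -0.3, -2.0]
opening: 0.544
```

```bash
python3 go.py 537.0 -210.3 68.8 -16.7
```

```text
t 38.8 pos [ 538.6 -210.4   73.3] head -16.66 open 47.3 F [ 1.7 -0.3 -2. ] tool shift [-1.5  4.5 -0.4] yaw 0.04 tilt z [ 0.002 -1.    -0.   ]
```

Emit:
send_rows:
  moves: "40 -1 2 -0.3 0;40 0 1 0 0;40 0 0.5 0 0;40 0 0.5 0 0;40 0 0.5 0 0;40 0 0 0 0"

```text
time_s: 39.3
position: [0.5366, -0.2106, 0.0682]
tcp_rot: [[0.958, 0.0, 0.288], [-0.288, -0.0, 0.958], [0.0, -1.0, -0.0]]
force: [0.5, -0.0, -2.6]
opening: 0.544
```

Emit:
send_rows:
  moves: "40 0 0.4 0 0;40 0 0.4 0 0;40 0 0.4 0 0;40 0 0 0 0"

```text
time_s: 39.63
position: [0.5366, -0.2106, 0.0682]
tcp_rot: [[0.958, 0.0, 0.288], [-0.288, -0.0, 0.958], [0.0, -1.0, -0.0]]
force: [-1.8, 0.7, 7.0]
opening: 0.546
```

Emit:
send_rows:
  moves: "52 0 0 0 0;58 0 0 0 0;64 0 0 0 0;66 0 0 0 0;66 0 0 0 0;66 0 -8 0 0;66 0 -20 0 0;66 0 -32 0 0;66 0 -32 0 0;66 0 -26 0 0;66 0 -15 0 0;66 0 -7 0 0"

```text
time_s: 40.63
position: [0.5379, -0.2112, 0.2103]
tcp_rot: [[0.958, 0.005, 0.287], [-0.287, -0.003, 0.958], [0.006, -1.0, -0.002]]
force: [1.0, 0.4, -0.3]
opening: 0.757
```

Emit:
send_rows:
  moves: "66 0 0 10 0;66 -0.3 0 22 0;66 -0.4 0 34 0;66 -0.4 0 36 0;66 -0.4 0 36 0;66 -0.4 0 36 0;66 0 0 30 0;66 0 0 20 0;66 0 0 11 0;66 0 0 4.3 0;66 0 0 0 0;66 0 10 0 0;66 0 25 0 0;66 0 32 0 0;66 0 32 0 0;66 0 23 0 0;66 0 11 0 0;66 0 5 0 0;66 0 2 0 0;66 0 0 0 0"

```text
time_s: 42.3
position: [0.6041, 0.0185, 0.0673]
tcp_rot: [[0.958, 0.001, 0.288], [-0.288, -0.0, 0.958], [0.001, -1.0, 0.0]]
force: [-0.5, 0.4, 0.0]
opening: 0.759
```

```bash
python3 go.py 603.7 19.4 65.5 -16.7
```

```text
t 42.3 pos [604.1  18.5  67.3] head -16.76 open 66.1 F [-0.5  0.4  0. ] tool shift [-0.7  1.8  0.7] yaw -0.06 tilt z [ 0.001 -1.     0.   ]
```

Emit:
send_rows:
  moves: "60 0 0 0.7 0;52 0 0 0 0;40 0 0 0 0;40 0 0 0 0;40 0 0 0 0;40 0 0 0 0;40 0 0 0 0;40 0 0 0 0;40 0 -6 0 0;40 0 -15 0 0;40 0 -25 0 0;40 0 -30 0 0;40 0 -30 0 0;40 0 -20 0 0;40 0 -10 0 0;40 0 -4 0 0;40 0 0 0 0"

```text
time_s: 43.72
position: [0.6035, 0.02, 0.207]
tcp_rot: [[0.958, 0.0, 0.287], [-0.287, -0.0, 0.958], [0.0, -1.0, 0.0]]
force: [0.7, 0.9, -2.3]
opening: 0.543
```

```bash
python3 go.py 460 -253.2 69 -16.7
```

```text
t 43.72 pos [603.5  20.  207. ] head -16.71 open 47.3 F [ 0.7  0.9 -2.3] tool shift [ -59.   138.  -302.9] yaw -0.01 tilt z [ 0. -1.  0.]
```

Emit:
send_rows:
  moves: "40 -1.5 0 -8 0;40 -3.5 0 -18 0;40 -5.5 0 -28 0;40 -6.6 0 -34 0;40 -6.6 0 -34 0;40 -6.6 0 -34 0;40 -6.6 0 -34 0;40 -6.6 0 -34 0;40 -6.6 0 -34 0;40 -4.7 0 -24 0;40 -2.7 0 -14 0;40 -1.5 0 -7 0;40 0 0 0 0;40 0 0 0 0"

```text
time_s: 44.88
position: [0.4594, -0.2527, 0.2058]
tcp_rot: [[0.958, -0.002, 0.288], [-0.288, 0.002, 0.958], [-0.002, -1.0, 0.002]]
force: [0.5, 0.2, -1.0]
opening: 0.546
```

Emit:
send_rows:
  moves: "40 0 10 0 0;40 0 25 0 0;40 0 32 0 0;40 0 32 0 0;40 0 20 0 0;40 0 10 0 0;40 0 4 0 0;40 0 0 0 0;40 0 0 0 0"

```text
time_s: 45.63
position: [0.461, -0.2534, 0.0745]
tcp_rot: [[0.958, 0.001, 0.287], [-0.287, -0.001, 0.958], [0.002, -1.0, -0.001]]
force: [-0.4, -0.1, -1.4]
opening: 0.546
```

```bash
python3 go.py 460 -253.2 69 -16.7
```

```text
t 45.63 pos [ 461.  -253.4   74.5] head -16.66 open 47.5 F [-0.4 -0.1 -1.4] tool shift [-1.   5.5 -0.1] yaw 0.04 tilt z [ 0.002 -1.    -0.001]
```

Emit:
send_rows:
  moves: "40 -0.5 2 0 0;40 0 1.5 0 0;40 0 0.8 0 0;40 0 0.5 0 0;40 0 0.5 0 0;40 0 0.4 0 0;40 0 0 0 0"

```text
time_s: 46.22
position: [0.4599, -0.2535, 0.0698]
tcp_rot: [[0.958, 0.001, 0.288], [-0.288, -0.001, 0.958], [0.001, -1.0, -0.001]]
force: [-2.0, 1.3, 8.6]
opening: 0.546
```

Emit:
send_rows:
  moves: "52 0 0 0 0;58 0 0 0 0;64 0 0 0 0;66 0 0 0 0;66 0 0 0 0;66 0 -8 0 0;66 0 -20 0 0;66 0 -32 0 0;66 0 -32 0 0;66 0 -26 0 0;66 0 -15 0 0;66 0 -6 0 0;66 0 0 0 0"

```text
time_s: 47.3
position: [0.4603, -0.2537, 0.209]
tcp_rot: [[0.958, 0.003, 0.287], [-0.287, -0.003, 0.958], [0.004, -1.0, -0.002]]
force: [-0.5, 0.1, -0.0]
opening: 0.755
```

Emit:
send_rows:
  moves: "66 1.2 0 8 0;66 3 0 20 0;66 5 0 34 0;66 5.25 0 36 0;66 5.25 0 36 0;66 5.25 0 36 0;66 5.25 0 36 0;66 5.25 0 36 0;66 5.25 0 36 0;66 5.25 0 36 0;66 4.4 0 30 0;66 2.9 0 20 0;66 1.5 0 10 0;66 0.5 0 3.5 0;66 0 0 0 0;66 0 0 0 0"

```text
time_s: 48.63
position: [0.6201, 0.0917, 0.2063]
tcp_rot: [[0.958, -0.002, 0.288], [-0.288, -0.001, 0.958], [-0.002, -1.0, -0.001]]
force: [-0.4, -0.4, 0.6]
opening: 0.758
```

```bash
python3 go.py 621 92.4 66.5 -16.7
```

```text
t 48.63 pos [620.1  91.7 206.3] head -16.74 open 66.0 F [-0.4 -0.4  0.6] tool shift [  0.9 139.8   1.1] yaw -0.04 tilt z [-0.002 -1.    -0.001]
```

Emit:
send_rows:
  moves: "66 0.3 10 0.3 0;66 0 25 0 0;66 0 32 0 0;66 0 32 0 0;66 0 23 0 0;66 0 11 0 0;66 0 5 0 0;66 0 2 0 0;60 0 0 0 0;52 0 0 0 0;40 0 0 0 0;40 0 0 0 0;40 0 0 0 0;40 0 0 0 0;40 0 0 0 0;40 0 0 0 0"

```text
time_s: 49.97
position: [0.6221, 0.0928, 0.0685]
tcp_rot: [[0.958, 0.002, 0.287], [-0.287, -0.0, 0.958], [0.002, -1.0, 0.0]]
force: [-0.9, -0.1, 6.1]
opening: 0.546
```

Emit:
send_rows:
  moves: "40 0 -6 0 0;40 0 -15 0 0;40 0 -25 0 0;40 0 -30 0 0;40 0 -30 0 0;40 0 -20 0 0;40 0 -10 0 0;40 0 -4 0 0;40 0 0 0 0"

```text
time_s: 50.72
position: [0.6213, 0.0928, 0.2073]
tcp_rot: [[0.958, 0.0, 0.287], [-0.287, -0.0, 0.958], [0.0, -1.0, 0.0]]
force: [-0.7, 0.0, -2.3]
opening: 0.545
```

```bash
python3 go.py 501.5 -329.6 69 -16.7
```

```text
t 50.72 pos [621.3  92.8 207.3] head -16.7 open 47.4 F [-0.7  0.  -2.3] tool shift [   6.6  138.3 -439. ] yaw -0.0 tilt z [ 0. -1.  0.]
```

Emit:
send_rows:
  moves: "40 0.4 0 -8 0;40 0.5 0 -18 0;40 0.5 0 -28 0;40 0.5 0 -34 0;40 0.5 0 -34 0;40 0.5 0 -34 0;40 0.5 0 -34 0;40 0.5 0 -34 0;40 0.5 0 -34 0;40 0.5 0 -34 0;40 0.5 0 -34 0;40 0.5 0 -34 0;40 0.5 0 -34 0;40 0.3 0 -24 0;40 0 0 -14 0;40 0 0 -7 0;40 0 0 0 0;40 0 0 0 0"

```text
time_s: 52.22
position: [0.5013, -0.3284, 0.2063]
tcp_rot: [[0.958, -0.001, 0.288], [-0.288, 0.002, 0.958], [-0.002, -1.0, 0.002]]
force: [0.0, 1.2, -2.5]
opening: 0.546
```

```bash
python3 go.py 501.5 -329.6 69 -16.7
```

```text
t 52.22 pos [ 501.3 -328.4  206.3] head -16.71 open 47.5 F [ 0.   1.2 -2.5] tool shift [  0.8 137.3  -1.4] yaw -0.01 tilt z [-0.002 -1.     0.002]
```

Emit:
send_rows:
  moves: "40 0 10 0 0;40 0 25 0 0;40 0 32 0 0;40 0 32 0 0;40 0 20 0 0;40 0 9 0 0;40 0 4 0 0;40 0 0 0 0;40 0 0 0 0"

```text
time_s: 52.97
position: [0.5026, -0.3298, 0.0761]
tcp_rot: [[0.958, 0.002, 0.287], [-0.287, -0.001, 0.958], [0.002, -1.0, -0.001]]
force: [-0.3, -0.8, -2.1]
opening: 0.545
```

```bash
python3 go.py 501.5 -329.6 69 -16.7
```

```text
t 52.97 pos [ 502.6 -329.8   76.1] head -16.66 open 47.5 F [-0.3 -0.8 -2.1] tool shift [-1.2  7.1 -0.1] yaw 0.04 tilt z [ 0.002 -1.    -0.001]
```

Emit:
send_rows:
  moves: "40 -0.5 2 0 0;40 0 1.5 0 0;40 0 1 0 0;40 0 0.6 0 0;40 0 0.5 0 0;40 0 0.4 0 0;40 0 0 0 0"

```text
time_s: 53.55
position: [0.5013, -0.3298, 0.0705]
tcp_rot: [[0.958, 0.001, 0.288], [-0.288, -0.001, 0.958], [0.001, -1.0, -0.001]]
force: [-1.9, -0.1, 5.8]
opening: 0.547
```

Contact. Now I release, rise and move clear for a final look.

Emit:
send_rows:
  moves: "52 0 0 0 0;58 0 0 0 0;64 0 0 0 0;66 0 0 0 0;66 0 0 0 0;66 0 -8 0 0;66 0 -20 0 0;66 0 -32 0 0;66 0 -32 0 0;66 0 -26 0 0;66 0 -15 0 0;66 0 -6 0 0;66 0 0 10 0;66 0 0 25 0;66 0 0 34 0;66 0 0 34 0;66 0 0 34 0;66 0 0 34 0;66 0 0 25 0;66 0 0 10 0"

```text
time_s: 55.22
position: [0.5595, -0.1275, 0.2063]
tcp_rot: [[0.959, -0.004, 0.284], [-0.284, 0.003, 0.959], [-0.005, -1.0, 0.002]]
force: [-0.1, 0.5, -0.4]
opening: 0.758
```

```bash
python3 - <<'E'
from h import *
s=read_state();print(s['time_s'],s['position'])
im=[]
for n in ('scene','side'):
  c=capture(n);W=world(c,s);im.append(cv2.resize(c['image'],(400,300)) if n=='side' else c['image'][200:440,80:480])
  for t in('jar_red','jar_yellow','jar_green','coaster_red','coaster_yellow','coaster_green','pot','trivet'):
    P,p=pts(c,t,W)
    if P is None: print(n,t,None);continue
    h=np.percentile(P[:,2],95);Q=band(P,h-.006,h+.004)
    if t=='pot':Q=band(P,.025,.053)
    if t=='trivet':Q=band(P,.006,.016)
    print(n,t,round(p,2),(h*1000).round(1),circ(Q))
cv2.imwrite('pics/final.png',np.vstack(im))
E
```

```text
55.2167 [ 0.55949789 -0.12746152  0.20633372]
scene jar_red 0.84 119.9 (502.6, -330.9, 24.1)
scene jar_yellow 0.9 119.9 (460.6, -254.5, 24.7)
scene jar_green 0.82 120.2 (537.8, -209.6, 24.2)
scene coaster_red 0.84 16.1 (503.8, -329.8, 33.5)
scene coaster_yellow None
scene coaster_green 0.89 25.0 (542.9, -212.9, 22.9)
scene pot 0.61 63.8 (512.1, 301.7, 27.1)
scene trivet 0.93 12.8 (511.9, 298.6, 38.5)
side jar_red 0.85 118.8 (491.6, -297.0, 56.5)
side jar_yellow 0.77 118.6 (459.3, -251.6, 25.7)
side jar_green None
side coaster_red 0.67 118.8 (493.3, -305.0, 48.3)
side coaster_yellow 0.46 14.6 (536.5, -208.3, 33.0)
side coaster_green 0.51 14.7 (536.5, -205.7, 32.4)
side pot 0.74 63.2 (508.1, 305.4, 26.0)
side trivet 0.75 11.0 (508.0, 303.6, 38.3)
```

View pics/final.png

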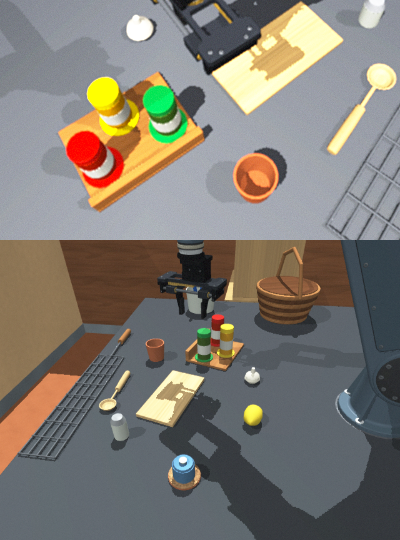

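The final picture shows all three jars upright on their own coasters and the pot upright on the trivet, with the gripper clear and the board empty.

```bash
python3 -c "
from rig import *
print(hand_in())"
```

```text
the job is handed in; nothing more can be done
None
```

I finished the job and handed it in at about 55 s of the 144 s allowed; hand-in gives no verdict. I moved the jars to the board in the order red, yellow, green, then set the pot on the trivet, then returned green, yellow and red to their own coasters. I lowered each piece until I felt a light contact (about 4–9 N), then let go.

**Last checks:**
- **Jars:** the scene camera puts each within about 1–2 mm of where its bare coaster measured earlier. Lid tops are at about 120 mm, so the jars are upright.
- **Pot:** it stands upright on the trivet, about 1–2 mm off centre in +y.
- **Gripper:** it was empty and clear of everything.

**What disagreed or failed:**
- The final scene reading put the pot 3 mm off centre in y. The pot now hides part of the trivet there, and measured against the empty trivet it is about 1 mm.
- The cameras differ by 2–4 mm in absolute position, which matches their calibration.
- In the last look, the networks missed the yellow coaster in the scene view and the green jar in the side view. The side view also mislabelled some coasters, and its red jar fit was no use. I confirmed all of these by eye in the final picture.

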